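# Refit the spring spindle of a label-roll stand

## Robot

A 6-joint arm with a two-finger parallel gripper is mounted at the origin on the work surface. World frame = base frame: x ahead of the robot, y to its left, z up, the work surface at z = 0. Lengths are in mm, angles in degrees, forces in N, time in s.
With the tool pointing down it reaches from about 350 to 850 mm from the base axis. Payload 8.1 kg.
Tool frame: the origin (TCP) lies between the finger pads; the fingertips stand 17 mm ahead of it and the grasp point (between the pads) lies 2 mm behind it; z points along the fingers, y is the line along which they close (so a half turn about z gives the same grasp; the last joint's range is limited). The gripper opens to 85 mm and grips with 20 to 120 N. Pads are 22 mm wide; open, the fingers measure 114 mm over their backs; the gripper's body (76 mm by 85 mm) begins 54 mm behind the grasp point. The pads swing forward as they close: fully open they stand 13 mm farther back than shut.
Start: joints at [-73.075, 7.471, 85.268, -0, 87.261, -4.893], TCP at [223.018, -557.017, 248.292] pointing down, gripper open.
Joint ranges: [-169.43, 169.43], [-51.17, 129.36], [1.28, 143.12], [-76.62, 256.62], [0, 156.53], [-152.29, 152.29]. Speed limits (degrees/s): [136.94, 136.94, 159.86, 180, 180, 180].

## Interface

Orientations are given as [roll, pitch, yaw] about the fixed x, y, z axes, in that order (R = Rz(yaw) Ry(pitch) Rx(roll)).
In Python, from bench import sense, snapshot, hand_in, trace, place_of gives the robot as it stands.
- The arm moves only by the shell command python3 -m handwheel 'ROWS' [FORCE]. ROWS is JSON, a list of rows, each a list of 7 numbers: the opening, from -1 (shut) to 1 (fully open), then the shift along the tool's x, y, z in cm, then the turn, a rotation vector about the tool's x, y, z in rad. A call has 1 to 12 rows; each row shifts and turns the commanded pose from where the row before left it, along the tool's axes as they then stand; what a row does not reach is not made up. A row lasts 1/12 s, in which the tool goes at most 41.7 mm and 7.16 degrees, less where a joint would pass 70% of its speed; a pose out of reach is approached as far as the arm can. A call with a gripper value outside its range is refused whole. The fingers move at their own pace and stop on an object; FORCE is the grip in N (left out, the last holds). Time passes only in rows, so rows that do not move let the fingers close. It gives the time, the measured TCP pose, the force, the opening and the grip force at its end, in the units of the state.
- sense(): the state, without advancing time (a new reading comes with each control period).
- snapshot(name): name is "scene" or "top" or "wrist"; returns a dict with "image" (480x640x3 uint8, red, green, blue), "intrinsics" (3x3 intrinsics, pixels), "R" (3x3) and "t" (3): a world point X has camera coordinates R X + t. Camera axes: x right, y down, z forward; pixel columns grow to the right and rows downward; lengths in mm; the calibration is good to about 2 mm. A picture is of the moment at which its call begins. There is no depth.
- hand_in(): hands the job in; it is judged then, once.
Trained networks look in a picture, given as the dict that the camera call returned (one of the last four; its "shot" number tells which), for a name from the list of things; names that differ only in an ending like _2 or _b are one class to them, and where a whole thing is asked for, a point or a joint stands for the part that bears it (a point fixed in the world has none). Each returns a list of dicts, best first, with "conf" (0 to 1); they miss things now and then, are a little off and sometimes report something else, mostly with a low value. They report only what shows in the picture. A call takes as long as a camera call. They do not tell look-alikes from the thing itself.
- trace(picture, query): "pixels" (480x640 bool, what is visible of it).
- place_of(picture, query): "location" ([x, y, z] in mm, in world coordinates, good to about 4 mm: a listed point, or the origin of a listed thing).
The state is a dict: "time": time; "joint_pos": joint angles; "qd": joint speeds; "joint_efforts": joint torques, N m; "tool_pos": TCP position; "tcp_rot": TCP orientation; "ft_force": force on the tool from outside, world axes, zero at the start; "wrist_torque": the same for the moment, N m; "finger_gap": finger opening in mm; "grip_force": force on a finger pad.
Only numpy, scipy, OpenCV 4.12 (cv2) and the standard library are available. Lean on these libraries where they do the work, as an engineer would, in place of code of your own. Each camera call takes 0.05 s, during which the arm holds its last target. There are 200 camera calls.

## Task

Pick up the spring-loaded spindle lying on the desk and fit it back between the two cheeks of the label-roll stand: its red plunger seated in the hole of the yellow block on the tall cheek, its steel pin in the hole of the short blue cheek, with the grey collar flush against the blue cheek and the spring holding it there. Do not force or jam anything against the stand, and leave the mug, jar and screwdriver where they are; let go of the spindle at the end.

Things in the scene. Friction and masses are not known exactly. Their poses are not given: they have to be found in the camera images.
- stand: Label-roll stand fixed to the desk. Origin: centre of the underside of its dark base plate (110 x 200 x 10 mm). Own y runs from the short blue cheek to the tall cheek, z up. The inner faces of the cheeks lie at y = -75 mm (blue cheek, 50 mm wide, 12 thick, top 84 mm above desk) and y = +75 mm (yellow block, 50 wide, 12 thick, on a dark back plate 62 wide, 128 high).
- short_cup (a point): Centre of the mouth of the round blind hole in the blue cheek's inner face: 14 mm diameter, 11 mm deep, 70 mm above the desk. Axes as the stand's.
- yellow_face (a point): Reference point on the yellow block's flat inner face, 70 mm above the desk. The block's round blind hole (13 mm diameter, 8 deep, x = 0) has its centre anywhere from 14 mm below to 14 mm above this point, not reported: see it, or feel for it by sliding the plunger tip down the face till it drops in. The face reaches 42 mm above and 22 below the hole's centre; the block stays clamped.
- spindle_mid (a point): Centre of the spindle (about 180 to 290 g), on its axis, in its orange square hub (28 x 28 mm, 56 mm long along the axis; as it lies the axis is 14 mm up). Own y runs along the axis towards the red plunger, z up as it lies. Grey barrel, 18 mm diameter, reaches 60 mm either side of the centre.
- plunger_tip (a point): Centre of the flat tip (rim chamfered 1 mm) of the red plunger (10 mm diameter), on the axis, 102 mm from spindle_mid when free (sticks out 42 mm). Presses in up to 20 mm against a spring: 2.4 N at first, plus 0.4 N per mm, then a hard stop. Fitted, it stays pressed in about 4 mm; with it at the bottom of its hole, over 13 mm lets the pin clear the blue cheek. Axes as the spindle's.
- pin_tip (a point): Round tip of the steel pin (10 mm diameter, 9 mm long) at the spindle's other end, on the axis, 69 mm from spindle_mid. Axes as the spindle's.
- shoulder (a point): Centre of the outer face of the grey collar (22 mm diameter, 4 mm thick) at the root of the pin, 60 mm from spindle_mid. Axes as the spindle's.
- mug: Blue mug, 76 mm wide, 85 mm high, handle to one side; origin under its centre. To be left alone.
- jar: Small jar with a white cap, 56 mm wide, 75 mm high; origin under its centre. To be left alone.
- driver: Red-handled screwdriver lying on the desk; origin on its underside. To be left alone.
Things that resemble listed ones, but are neither listed nor needed, are in the scene too. What is shaped like the stand but orange is not meant. Several things look just like the part that bears spindle_mid: the one meant starts farthest from the robot's base.

How it is judged:
By the outcome, as a careful person would: the job done as asked, in the order asked, and still so for the second after the job is handed in, with the robot touching nothing.
It also fails if it takes over 61 s, if anything falls off the work surface, if the arm or the gripper's body presses on something with over 40 N, if the wrist force passes 120 N, or if a joint passes its speed limit or range.

## Working session

There is one attempt and no reset: what is moved stays moved. The work goes in short steps, Python scripts to look and compute and a shell command to move; the robot and the scene stay as the last step left them, time stands still between calls to the robot, and variables do not carry over. Pictures are saved under pics/ and viewed, at most 11 in all, crops included, and the job is handed in when it is done.

```bash
mkdir -p pics; ls
python3 - <<'E'
from bench import *
import cv2,numpy as np
s=sense();print({k:np.round(v,2).tolist() for k,v in s.items()})
for c in ["scene","top"]:
    p=snapshot(c);cv2.imwrite(f"pics/{c}0.png",p["image"][:,:,::-1])
    for q in ["stand","short_cup","yellow_face","spindle_mid","plunger_tip","pin_tip","mug","jar","driver"]:
        print(c,q,[(np.round(d["location"]).tolist(),round(d["conf"],2)) for d in place_of(p,q)])
E
```

```text
pics
{'time': 0.0, 'joint_pos': [-73.08, 7.51, 85.33, -0.0, 87.26, -4.89], 'qd': [-0.09, 0.12, 0.01, -0.01, 0.03, 0.15], 'joint_efforts': [-0.0, -56.94, -50.06, -0.0, 0.01, 0.0], 'tool_pos': [222.84, -556.54, 247.26], 'tcp_rot': [-179.9, -0.01, 21.82], 'ft_force': [0.26, -1.19, 0.33], 'wrist_torque': [0.02, 0.01, -0.03], 'grip_force': 0.0, 'finger_gap': 85.21}
scene stand [([376.0, -36.0, -1.0], 0.93), ([606.0, -116.0, -2.0], 0.56)]
scene short_cup [([589.0, -184.0, 73.0], 0.78), ([345.0, -102.0, 72.0], 0.74)]
scene yellow_face [([624.0, -39.0, 76.0], 0.78), ([408.0, 36.0, 72.0], 0.68)]
scene spindle_mid [([512.0, 217.0, 14.0], 0.69), ([370.0, 208.0, 13.0], 0.6), ([750.0, 244.0, 0.0], 0.54)]
scene plunger_tip [([468.0, 312.0, 15.0], 0.57), ([272.0, 242.0, 17.0], 0.4), ([605.0, -114.0, 0.0], 0.3)]
scene pin_tip [([434.0, 186.0, 10.0], 0.98), ([542.0, 154.0, 16.0], 0.59)]
scene mug [([751.0, 243.0, 3.0], 0.98)]
scene jar [([742.0, 87.0, 2.0], 0.77)]
scene driver [([781.0, -144.0, -3.0], 0.76)]
top stand [([608.0, -111.0, 4.0], 0.74), ([377.0, -37.0, -2.0], 0.57)]
top short_cup [([592.0, -180.0, 72.0], 0.9), ([345.0, -102.0, 74.0], 0.86)]
top yellow_face [([407.0, 36.0, 66.0], 0.68), ([623.0, -40.0, 73.0], 0.62)]
top spindle_mid [([369.0, 208.0, 18.0], 0.78), ([518.0, 216.0, 12.0], 0.69)]
top plunger_tip [([468.0, 313.0, 11.0], 0.54), ([269.0, 245.0, 15.0], 0.48)]
top pin_tip [([430.0, 191.0, 15.0], 0.78), ([548.0, 155.0, 15.0], 0.7)]
top mug [([748.0, 246.0, 4.0], 0.6), ([469.0, 317.0, 10.0], 0.37), ([590.0, -184.0, 69.0], 0.32)]
top jar [([744.0, 88.0, -5.0], 0.59)]
top driver [([789.0, -143.0, -5.0], 0.65)]
```

View pics/scene0.png

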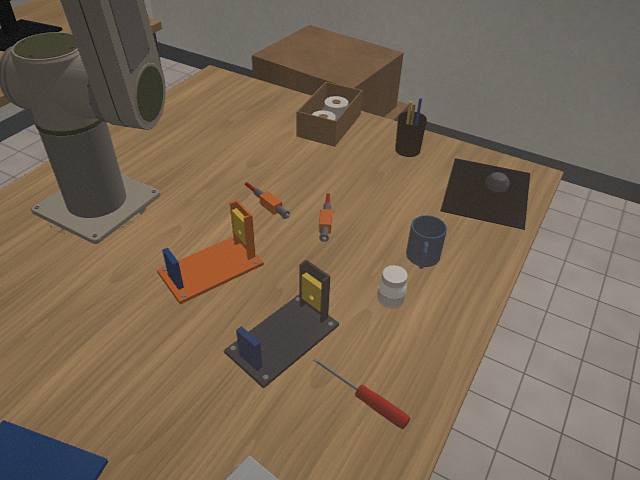

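View pics/top0.png

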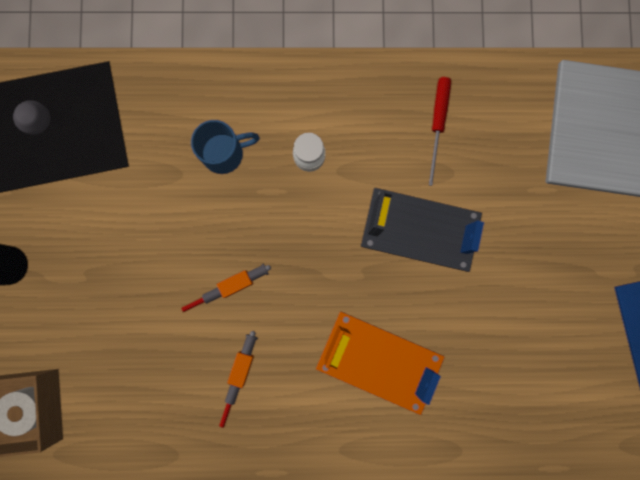

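The top view shows the dark stand at (420,230), with its yellow block at (384,212) and blue cheek at (473,236). The two spindles have hubs at (235,284) and (240,370). The first is farther from the base, so it is the target, with its red plunger toward (183,310). Next I refine its pose and look for the hole.

```bash
cat > h.py <<'E'
from bench import *
import cv2,numpy as np
from scipy.spatial.transform import Rotation as Ro
def ray(p,uv,axis=2,val=0,n=None,d=None):
    "pixel -> world point on plane n.X=d (default z=val)"
    K,R,t=[np.array(p[k],float) for k in("intrinsics","R","t")]
    c=-R.T@t; v=R.T@np.linalg.inv(K)@[uv[0],uv[1],1]
    if n is None: n=np.eye(3)[axis]; d=val
    return c+v*(d-n@c)/(n@v)
def proj(p,X):
    K,R,t=[np.array(p[k],float) for k in("intrinsics","R","t")]
    q=K@(R@np.array(X,float)+t); return q[:2]/q[2]
def crop(p,uv,r,name,s=None):
    u,v=map(int,uv); im=p["image"][max(v-r,0):v+r,max(u-r,0):u+r,::-1]
    cv2.imwrite(f"pics/{name}.png",cv2.resize(im,None,fx=560/(2*r),fy=560/(2*r),interpolation=cv2.INTER_CUBIC))
E
python3 - <<'E'
from h import *
p=snapshot("top");hsv=cv2.cvtColor(p["image"],cv2.COLOR_RGB2HSV)
def blob(lo,hi,c,r):
    m=cv2.inRange(hsv,lo,hi);m2=np.zeros_like(m);m2[c[1]-r:c[1]+r,c[0]-r:c[0]+r]=m[c[1]-r:c[1]+r,c[0]-r:c[0]+r]
    return cv2.minAreaRect(cv2.findNonZero(m2)),m2
r,m=blob((5,200,120),(16,255,255),(235,284),40);print("hub",r,(m>0).sum(),ray(p,r[0],2,25))
red,m=blob((0,150,60),(4,255,255),(195,305),25);print("red",red)
for b in cv2.boxPoints(red[:]): print(ray(p,b,2,14).round(1))
for b in cv2.boxPoints(r): print(ray(p,b,2,25).round(1))
t=trace(p,"stand")
for d in t: 
    z=cv2.minAreaRect(cv2.findNonZero(d["pixels"].astype(np.uint8)));print(d["conf"],z)
k=cv2.inRange(hsv,(0,0,0),(179,80,75));k[:170]=0;k[290:]=0;k[:,:340]=0;k[:,500:]=0
z=cv2.minAreaRect(cv2.findNonZero(cv2.morphologyEx(k,cv2.MORPH_OPEN,np.ones((3,3)))));print(z)
for b in cv2.boxPoints(z): print(ray(p,b,2,10).round(1))
s=snapshot("scene");crop(s,(312,290),40,"hole");print("cam",-s["R"].T@s["t"])
for h in(56,70,84): print(proj(s,(625,-40,h)))
E
```

```text
hub ((233.9000244140625, 283.8000183105469), (15.652474403381348, 32.199378967285156), 63.43495178222656) 499 [512.97875644 218.47136597  25.        ]
red ((192.4000244140625, 304.300048828125), (3.5777082443237305, 22.807889938354492), 63.43495178222656)
[472.2 310.9  14. ]
[489.5 275.7  14. ]
[484.  272.9  14. ]
[466.6 308.   14. ]
[512.9 249.3  25. ]
[537.4 199.8  25. ]
[513.1 187.6  25. ]
[488.7 237.1  25. ]
0.82 ((381.54315185546875, 363.2327880859375), (119.0949478149414, 64.86538696289062), 23.198591232299805)
0.79 ((422.2935791015625, 230.07327270507812), (117.67529296875, 62.89346694946289), 13.038657188415527)
((421.4923095703125, 229.53311157226562), (111.01427459716797, 60.20729446411133), 13.091893196105957)
[577.7  -3.1  10. ]
[682.9 -28.9  10. ]
[ 636.4 -222.5   10. ]
[ 531.6 -194.8   10. ]
cam [ 975.82419548 -648.95928075  852.09272632]
[309.31445117 299.32537232]
[309.40628761 294.42283178]
[309.49981349 289.43010332]
```

View pics/hole.png

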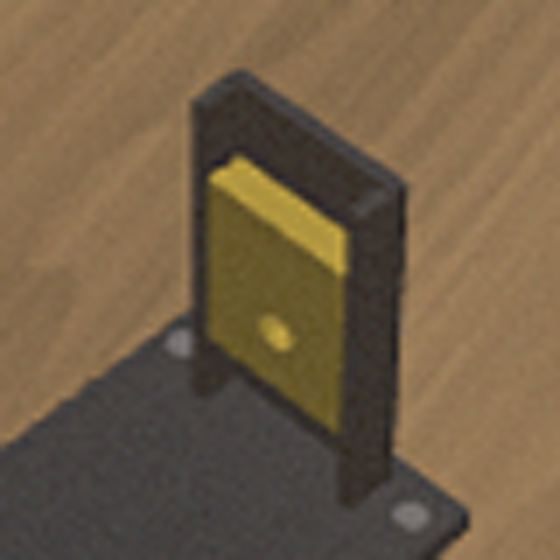

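The hole shows in the yellow block at about scene pixel (311,297.6), which puts it low, at z≈61. The stand centre is about (607,-112) with yaw -13.3°. The spindle centre is about (514,218), with its axis at 116.2°. I now move above the spindle.

```bash
python3 -m handwheel '[[1,2.54,-2.78,0,0,0,0],[1,2.54,-2.78,0,0,0,0],[1,2.54,-2.78,0,0,0,0],[1,2.54,-2.78,0,0,0,0],[1,2.54,-2.78,0,0,0,0],[1,2.54,-2.78,0,0,0,0],[1,2.54,-2.78,0,0,0,0],[1,2.54,-2.78,0,0,0,0],[1,2.54,-2.78,0,0,0,0],[1,2.54,-2.78,0,0,0,0],[1,2.54,-2.78,0,0,0,0]]' && python3 -m handwheel '[[1,2.54,-2.78,0,0,0,0],[1,2.54,-2.78,0,0,0,0],[1,2.54,-2.78,0,0,0,0],[1,2.54,-2.78,0,0,0,0],[1,2.54,-2.78,0,0,0,0],[1,2.54,-2.78,0,0,0,0],[1,2.54,-2.78,0,0,0,0],[1,2.54,-2.78,0,0,0,0],[1,2.54,-2.78,0,0,0,0],[1,2.54,-2.78,0,0,0,0],[1,2.54,-2.78,0,0,0,0]]' && python3 -m handwheel '[[1,0,0,0,0,0,-0.118],[1,0,0,0,0,0,-0.118],[1,0,0,0,0,0,-0.118],[1,0,0,0,0,0,-0.118],[1,0,0,0,0,0,-0.118],[1,0,0,0,0,0,-0.118],[1,0,0,0,0,0,-0.118]]' && python3 -m handwheel '[[1,0,0,0,0,0,-0.118],[1,0,0,0,0,0,-0.118],[1,0,0,0,0,0,-0.118],[1,0,0,0,0,0,-0.118],[1,0,0,0,0,0,-0.118],[1,0,0,0,0,0,-0.118],[1,0,0,0,0,0,-0.118],[1,0,0,0,0,0,0],[1,0,0,0,0,0,0]]'
python3 - <<'E'
from h import *
s=sense();print(np.round(s["tool_pos"],1),np.round(s["tcp_rot"],2),s["ft_force"])
p=snapshot("wrist");cv2.imwrite("pics/w1.png",p["image"][:,:,::-1]);print(-p["R"].T@p["t"],p["R"])
for q in ["spindle_mid","plunger_tip","pin_tip","shoulder"]: print(q,[(np.round(d["location"],1).tolist(),round(d["conf"],2)) for d in place_of(p,q)])
E
```

```text
time: 2.07
tool_pos: [369.0, -167.6, 248.6]
tcp_rot: [180.0, -0.0, 21.8]
ft_force: [1.5, -0.5, 0.5]
finger_gap: 85.6
grip_force: 0.0
time: 2.98
tool_pos: [514.8, 220.5, 248.4]
tcp_rot: [180.0, -0.0, 21.8]
ft_force: [0.6, -1.6, 0.4]
finger_gap: 85.2
grip_force: 0.0
time: 3.57
tool_pos: [514.5, 218.5, 248.3]
tcp_rot: [180.0, -0.0, 69.5]
ft_force: [-0.0, -0.4, -0.3]
finger_gap: 85.2
grip_force: 0.0
time: 4.32
tool_pos: [514.5, 218.5, 248.3]
tcp_rot: [180.0, 0.0, 116.3]
ft_force: [-0.1, -0.1, 0.1]
finger_gap: 85.6
grip_force: 0.0
[514.5 218.5 248.3] [180.     0.   116.26] [-0.05851839 -0.08659309  0.11218166]
[483.89344027 278.26349661 372.83526358] [[ 8.97382990e-01  4.41252450e-01 -2.08642001e-04]
 [ 4.25029068e-01 -8.64261979e-01  2.69075312e-01]
 [ 1.18549819e-01 -2.41552287e-01 -9.63119117e-01]]
spindle_mid [([518.0, 217.9, 14.9], 0.92), ([366.0, 206.8, 13.7], 0.57)]
plunger_tip [([467.9, 315.1, 14.2], 0.75), ([271.3, 242.8, 14.9], 0.65)]
pin_tip [([429.2, 187.7, 16.9], 0.87), ([545.6, 159.0, 14.5], 0.7)]
shoulder [([427.2, 187.8, 14.0], 0.63)]
```

View pics/w1.png

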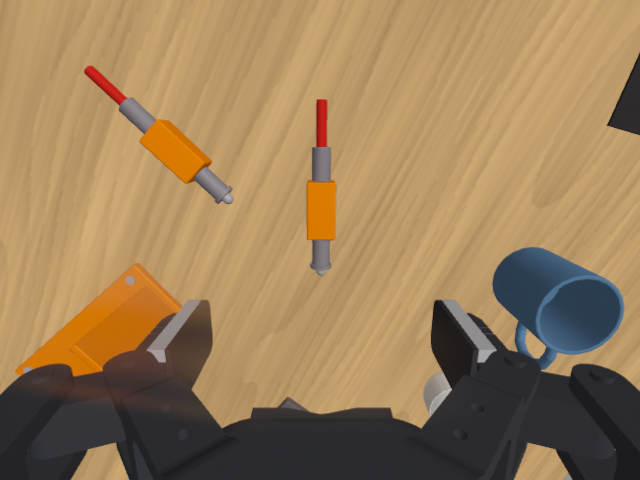

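The wrist image shows the spindle upright in the frame, with its tip at (321.5,100), hub top from (321,181) to (321,239), and pin tip at (320.5,273). It lines up with tool x.

Run:
```python
from h import *
p=snapshot("wrist");s=sense();T=Ro.from_euler("xyz",s["tcp_rot"],degrees=True).as_matrix();o=np.array(s["tool_pos"])
for n,uv,z in [("tip",(321.5,100),14),("pin",(320.5,273),14),("huba",(321,181),28),("hubb",(321,239),28),("midline",(321.2,210),28)]:
    X=ray(p,uv,2,z);print(n,X.round(1),(T.T@(X-o)).round(1))
```

```text
tip [469.  308.6  14. ] [101.   -0.7 234.3]
pin [542.3 157.8  14. ] [-66.7  -2.  234.3]
huba [500.3 244.1  28. ] [ 29.2  -1.3 220.3]
hubb [525.  194.1  28. ] [-26.5  -1.4 220.3]
midline [512.6 219.7  28. ] [  2.   -1.2 220.3]
```

```bash
python3 -m handwheel '[[1,0.1,-0.12,4,0,0,0],[1,0,0,4,0,0,0],[1,0,0,4,0,0,0],[1,0,0,4,0,0,0],[1,0,0,3.4,0,0,0],[1,0,0,2.2,0,0,0],[1,0,0,1.2,0,0,0],[1,0,0,0,0,0,0],[1,0,0,0,0,0,0]]' && python3 -m handwheel '[[-1,0,0,0,0,0,0],[-1,0,0,0,0,0,0],[-1,0,0,0,0,0,0],[-1,0,0,0,0,0,0],[-1,0,0,0,0,0,0],[-1,0,0,0,0,0,0],[-1,0,0,0,0,0,0],[-1,0,0,0,0,0,0],[-1,0,0,0,0,0,0],[-1,0,0,0,0,0,0],[-1,0,0,0,0,0,0],[-1,0,0,0,0,0,0]]' 90
```

```text
time: 5.37
tool_pos: [513.2, 218.9, 20.8]
tcp_rot: [-180.0, -0.0, 116.4]
ft_force: [0.1, 0.2, 0.4]
finger_gap: 85.4
grip_force: 0.0
time: 6.37
tool_pos: [514.1, 219.2, 21.7]
tcp_rot: [179.9, 0.0, 116.5]
ft_force: [-1.1, -0.1, 7.5]
finger_gap: 26.3
grip_force: 90.0
```

```bash
python3 -m handwheel '[[-1,0,0,-1,0,0,0],[-1,0,0,-3,0,0,0],[-1,0,0,-4,0,0,0],[-1,0,0,-4,0,0,0],[-1,0,0,-4,0,0,0],[-1,0,0,-3,0,0,0],[-1,0,0,0,0,0,0]]'
python3 - <<'E'
from h import *
from scipy.optimize import least_squares
p=[snapshot("scene") for _ in range(6)];im=np.mean([q["image"] for q in p],0);p=p[0]
big=cv2.resize(im[245:345,255:355].astype(np.uint8)[:,:,::-1],None,fx=6,fy=6,interpolation=cv2.INTER_CUBIC)
u=np.array([np.sin(np.radians(13.3)),np.cos(np.radians(13.3)),0]);x=np.array([u[1],-u[0],0]);c=np.array([607,-112,0])
W=lambda a,b,z:c+a*x+b*u+np.array([0,0,z])
hz=ray(p,(311.3,297.6),n=u,d=u@W(0,75,0));print("hole ray",hz,"x in stand",(hz-c)@x)
def poly(P,col):
    q=np.array([proj(p,k) for k in P]);q=((q-[255,245]+.5)*6-.5);cv2.polylines(big,[np.int32(q.round())],True,col,1)
poly([W(-25,75,hz[2]-22),W(25,75,hz[2]-22),W(25,75,hz[2]+42),W(-25,75,hz[2]+42)],(255,0,255))
poly([W(-25,-75,10),W(25,-75,10),W(25,-75,84),W(-25,-75,84)],(0,255,0))
poly([W(-55,-100,10),W(55,-100,10),W(55,100,10),W(-55,100,10)],(255,255,0))
poly([W(-31,87,10),W(31,87,10),W(31,87,128),W(-31,87,128)],(0,0,255))
cv2.imwrite("pics/model.png",big)
E
```

```text
time: 6.95
tool_pos: [516.4, 220.0, 219.4]
tcp_rot: [179.3, 0.1, 116.5]
ft_force: [0.9, 0.6, -1.3]
finger_gap: 26.4
grip_force: 89.4
hole ray [629.42368542 -40.23371015  63.77006459] x in stand 5.312440785255314
```

View pics/model.png

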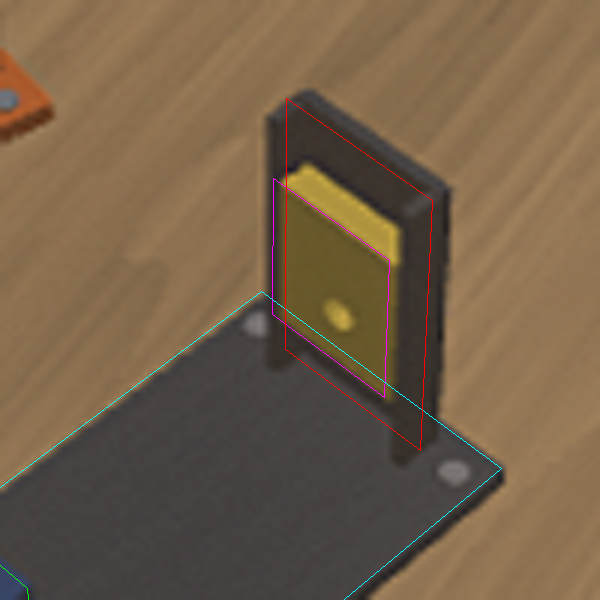

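The overlay shows the base outline fitting well, but the yellow block is drawn about 10 px (6x zoom) left of the real one, so the depth is uncertain. I turn to the stand's yaw and hover beside it for a close wrist view.

```bash
python3 -m handwheel '[[-1,0,0,-0.5,0,0,0.1155],[-1,0,0,-0.5,0,0,0.1155],[-1,0,0,-0.5,0,0,0.1155],[-1,0,0,-0.5,0,0,0.1155],[-1,0,0,-0.5,0,0,0.1155],[-1,0,0,-0.5,0,0,0.1155]]' && python3 -m handwheel '[[-1,-2,0.64,0,0,0,0],[-1,-3.4,1.04,0,0,0,0],[-1,-3.4,1.04,0,0,0,0],[-1,-3.4,1.04,0,0,0,0],[-1,-3.4,1.04,0,0,0,0],[-1,-3.4,1.04,0,0,0,0],[-1,-3.4,1.04,0,0,0,0],[-1,-3.4,1.04,0,0,0,0],[-1,-3.4,1.04,0,0,0,0],[-1,-2.4,1.04,0,0,0,0],[-1,-1.6,0.5,0,0,0,0],[-1,0,0,0,0,0,0]]'
python3 - <<'E'
from h import *
s=sense();print(np.round(s["tool_pos"],1),np.round(s["tcp_rot"],2),s["ft_force"])
p=snapshot("wrist");cv2.imwrite("pics/w2.png",p["image"][:,:,::-1]);np.savez("w2.npz",R=p["R"],t=p["t"],intrinsics=p["intrinsics"],tp=s["tool_pos"],tr=s["tcp_rot"])
for q in ["spindle_mid","plunger_tip","pin_tip","stand","short_cup","yellow_face"]: print(q,[(np.round(d["location"],1).tolist(),round(d["conf"],2)) for d in place_of(p,q)])
E
```

```text
time: 7.75
tool_pos: [512.0, 218.5, 238.3]
tcp_rot: [-179.8, 0.1, 76.4]
ft_force: [0.0, 0.0, -3.0]
finger_gap: 26.6
grip_force: 89.0
time: 8.75
tool_pos: [538.2, -131.7, 238.2]
tcp_rot: [-179.8, 0.1, 76.6]
ft_force: [-0.0, 0.2, -2.4]
finger_gap: 26.6
grip_force: 89.1
[ 538.2 -131.7  238.2] [-1.7982e+02  6.0000e-02  7.6560e+01] [-0.02497279  0.2053287  -2.42784525]
spindle_mid [([542.9, -135.6, 232.7], 0.85)]
plunger_tip [([560.8, -27.3, 234.5], 0.9)]
pin_tip [([627.2, -35.7, 72.1], 0.54)]
stand [([610.7, -114.5, 0.5], 0.98), ([371.4, -35.9, 1.6], 0.6)]
short_cup [([589.4, -184.1, 70.9], 0.88), ([342.6, -105.7, 69.6], 0.68), ([562.2, -30.0, 233.9], 0.22)]
yellow_face [([406.6, 37.3, 70.5], 0.94), ([626.1, -38.4, 69.5], 0.92)]
```

View pics/w2.png

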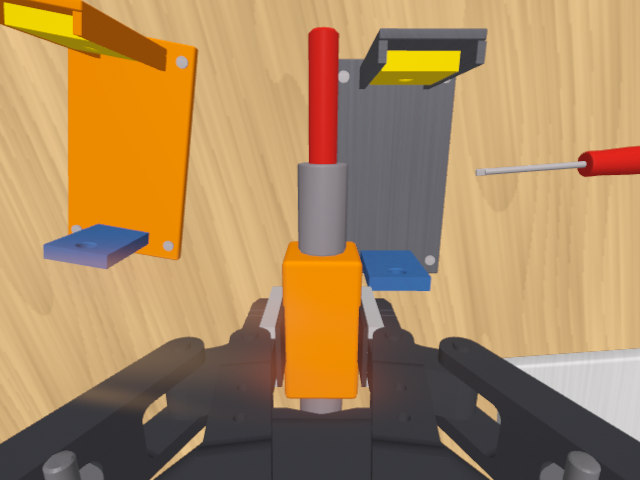

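The wrist view shows the yellow hole at about (405,79), the blue hole at about (397,271), and the held spindle's tip near (323,32). I zoom in for precise corners.

Run:
```python
import cv2,numpy as np
im=cv2.imread("pics/w2.png");a=cv2.resize(im[20:100,350:500],None,fx=5,fy=5,interpolation=cv2.INTER_CUBIC);b=cv2.resize(im[235:295,350:450],None,fx=5,fy=5,interpolation=cv2.INTER_CUBIC)
b=cv2.copyMakeBorder(b,0,0,0,250,cv2.BORDER_CONSTANT);o=np.vstack([a,b[:200+0]]) if 0 else np.vstack([a,b[:190]])
o=np.vstack([a,b[50:240]]);print(o.shape);cv2.imwrite("pics/zoom.png",o)
```

```text
(590, 750, 3)
```

View pics/zoom.png

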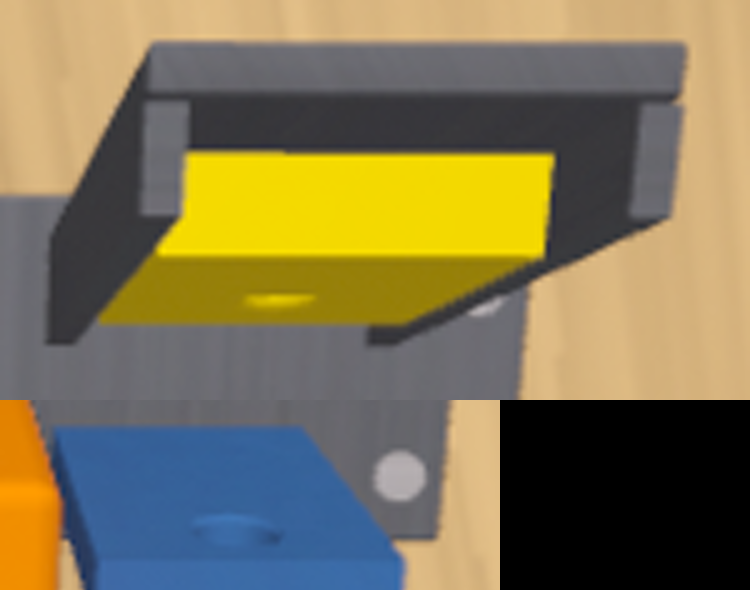

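```bash
cat > fit.py <<'E'
from h import *
from scipy.optimize import least_squares
p=dict(np.load("w2.npz"))
A=lambda u,v:(350+u/5-.4,20+v/5-.4)
B=lambda u,v:(350+u/5-.4,245+(v-400)/5-.4)
L=[(25,75,'t',A(545,257)),(-25,75,'b',A(100,324)),(25,75,'b',A(412,324)),(25,87,'t',A(554,153)),
 (25,-75,84,B(403,558)),(-25,-75,84,B(96,562)),(-25,-75,10,B(55,428)),(25,-75,10,B(303,428)),(55,-100,10,B(437,538)),(0,-75,70,B(236,531)),(0,75,'h',A(281,300))]
def W(q,a,b,z):
    w=np.radians(q[2]);return np.array([q[0]+a*np.cos(w)-b*np.sin(w),q[1]+a*np.sin(w)+b*np.cos(w),z])
def res(q):
    o=[]
    for a,b,z,uv in L:
        z={'t':q[3]+42,'b':q[3]-22,'h':q[3]}.get(z,z)
        o.append(proj(p,W(q,a,b,z+q[4]))-uv)
    return np.array(o+[[q[4]/3,0]]).ravel()
r=least_squares(res,[607,-112,-13.3,64,0],loss="soft_l1");print(r.x.round(2));print(res(r.x).reshape(-1,2).round(1).tolist())
T=Ro.from_euler("xyz",p["tr"],degrees=True).as_matrix();o=p["tp"]
for n,uv in [("tip",(323,31)),("barrel end",(323,164))]:  # on axis plane ahead of TCP
    for d in(2,5,8): 
        X=ray(p,uv,n=T[:,2],d=T[:,2]@(o+d*T[:,2]));print(n,d,(T.T@(X-o)).round(1))
for uv in [(291,258),(355,258),(287,398),(357,398)]:
    X=ray(p,uv,n=T[:,2],d=T[:,2]@(o-9*T[:,2]));print("hubtop",(T.T@(X-o)).round(1))
E
python3 fit.py
```

```text
[ 607.4  -113.48  -13.64   62.5    -1.92]
[[0.2, -0.4], [-0.3, -0.1], [-1.2, 0.1], [0.3, -0.0], [0.5, 0.5], [0.2, -0.5], [-0.6, -0.4], [-0.3, -0.2], [0.7, 1.3], [-0.3, -0.2], [0.2, 0.7], [-0.6, 0.0]]
tip 2 [98.5  0.5  2. ]
tip 5 [99.3  0.5  5. ]
tip 8 [100.    0.5   8. ]
barrel end 2 [58.5  0.5  2. ]
barrel end 5 [58.3  0.5  5. ]
barrel end 8 [58.1  0.5  8. ]
hubtop [ 28.9 -10.1  -9. ]
hubtop [28.9 10.9 -9. ]
hubtop [-25.3 -12.8  -9. ]
hubtop [-25.3  12.9  -9. ]
```

```bash
python3 -m handwheel '[[-1,0.08,2.1,0,0,0,0.0035],[-1,0,2.1,0,0,0,0],[-1,0,2.05,0,0,0,0],[-1,0,0,0,0,-0.08,0],[-1,0,0,0,0,-0.08,0],[-1,0,0,0,0,-0.084,0],[-1,0.845,0,3.39,0,0,0],[-1,0.845,0,3.39,0,0,0],[-1,0.845,0,3.39,0,0,0],[-1,0,0,0,0,0,0],[-1,0,0,0,0,0,0]]'
cat > st.py <<'E'
from h import *
C=np.array([607.4,-113.48,0]);w=np.radians(-13.64);S=np.array([[np.cos(w),-np.sin(w),0],[np.sin(w),np.cos(w),0],[0,0,1]])
def st():
    s=sense();T=Ro.from_euler("xyz",s["tcp_rot"],degrees=True).as_matrix();o=np.array(s["tool_pos"])
    tip=o+T@[100,0.5,7.7];pin=o+T@[-71,0.5,7.7]
    print("t",round(s["time"],2),"tcp",(S.T@(o-C)).round(1),"tip",(S.T@(tip-C)).round(1),"pin",(S.T@(pin-C)).round(1),"axis",(S.T@T[:,0]).round(3),"F",(S.T@np.array(s["ft_force"])).round(1),"M",np.round(s["wrist_torque"],2),"gap",s["finger_gap"])
if __name__=="__main__": st()
E
python3 - <<'E'
from st import *
st()
for c in["scene","top"]:
    p=snapshot(c)
    for q in["spindle_mid","plunger_tip","pin_tip"]: print(c,q,[((S.T@(np.array(d["location"])-C)).round(1).tolist(),round(d["conf"],2)) for d in place_of(p,q)][:3])
    if c=="scene": cv2.imwrite("pics/s3.png",cv2.resize(p["image"][210:410,210:410,::-1],None,fx=3,fy=3))
E
```

```text
time: 10.02
tool_pos: [598.2, -140.9, 133.3]
tcp_rot: [-179.7, 14.0, 76.7]
ft_force: [0.1, -1.0, -1.5]
finger_gap: 26.6
grip_force: 89.5
t 10.02 tcp [ -2.5 -28.8 133.3] tip [ -2.6  66.3 101.6] pin [ -1.6 -99.6 143. ] axis [-0.006  0.97  -0.242] F [ 0.4 -1.  -1.5] M [ 0.21 -0.01 -0.01] gap 26.605086778985033
scene spindle_mid [([-2.7, -32.3, 126.6], 0.69), ([-308.0, 257.4, 13.4], 0.47)]
scene plunger_tip [([-410.3, 265.0, 15.4], 0.57)]
scene pin_tip [([-3.1, -100.8, 145.8], 0.9)]
top spindle_mid [([-308.6, 255.6, 17.7], 0.64)]
top plunger_tip [([-413.1, 270.0, 17.1], 0.7), ([0.6, 2.2, 3.8], 0.38)]
top pin_tip [([9.0, -95.5, 150.3], 0.86), ([-243.0, 249.7, 14.7], 0.85)]
```

View pics/s3.png

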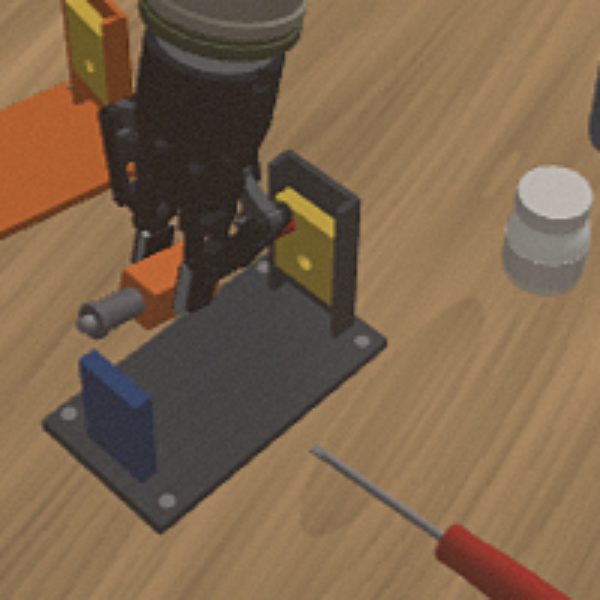

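The picture shows the spindle tilted pin-up inside the stand, with its tip just ahead of the yellow block, as the model predicts. I lower it to the hole line.

```bash
python3 -m handwheel '[[-1,0.14,0.26,1.2,0,0,0.006],[-1,0.15,0,1.2,0,0,0],[-1,0.14,0,1.1,0,0,0],[-1,0,0,0,0,0,0],[-1,0,0,0,0,0,0],[-1,0,0,0,0,0,0]]'; python3 st.py
```

```text
time: 10.92
tool_pos: [601.4, -146.8, 99.9]
tcp_rot: [180.0, 14.0, 76.2]
ft_force: [-0.0, 0.7, -1.3]
finger_gap: 26.6
grip_force: 89.8
t 10.92 tcp [  2.  -33.8  99.9] tip [ 2.8 61.3 68.3] pin [   2.4 -104.6  109.6] axis [ 0.002  0.97  -0.242] F [-0.2  0.6 -1.3] M [ 0.16 -0.07 -0.  ] gap 26.586536637742434
```

```bash
python3 -m handwheel '[[-1,0,0,0,0,0,0],[-1,0,0,0,0,0,0],[-1,0,0,0,0,0,0]]' >/dev/null
python3 - <<'E'
from st import *
st()
p=snapshot("scene");st()
for q in["spindle_mid","pin_tip"]: print(q,[((S.T@(np.array(d["location"])-C)).round(1).tolist(),round(d["conf"],2)) for d in place_of(p,q)][:1])
p=snapshot("top")
for q in["spindle_mid","pin_tip"]: print(q,[((S.T@(np.array(d["location"])-C)).round(1).tolist(),round(d["conf"],2)) for d in place_of(p,q)][:1])
p=snapshot("wrist");cv2.imwrite("pics/w4.png",p["image"][:,:,::-1])
s=sense();np.savez("w4.npz",R=p["R"],t=p["t"],intrinsics=p["intrinsics"],tp=s["tool_pos"],tr=s["tcp_rot"])
E
```

```text
t 11.17 tcp [  2.8 -33.7 101.2] tip [ 3.6 61.5 69.6] pin [   3.1 -104.4  110.9] axis [ 0.003  0.97  -0.242] F [ 0.   0.3 -2.6] M [ 0.11 -0.05  0.05] gap 26.647934066613523
t 11.22 tcp [  2.7 -33.6 101.1] tip [ 3.5 61.5 69.5] pin [   3.  -104.4  110.8] axis [ 0.003  0.97  -0.242] F [ 0.2  0.7 -2.6] M [ 0.23 -0.05  0.01] gap 26.349456734391666
spindle_mid [([4.1, -35.4, 96.9], 0.72)]
pin_tip [([-0.6, -106.4, 112.0], 0.94)]
spindle_mid [([-305.9, 257.8, 14.0], 0.96)]
pin_tip [([-245.1, 248.7, 11.6], 0.69)]
```

View pics/w4.png

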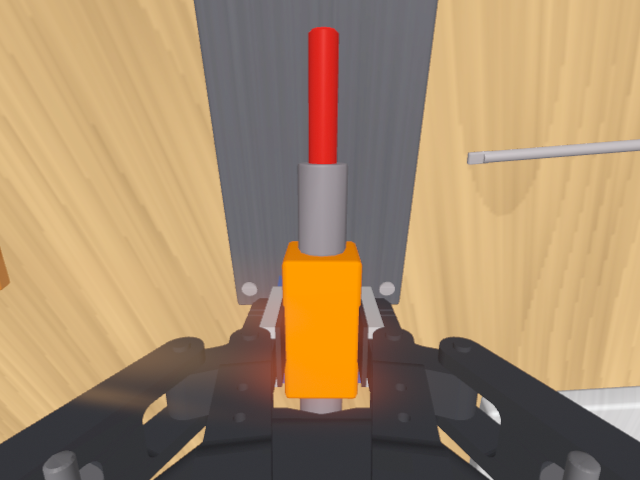

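Run:
```python
from st import *
p=dict(np.load("w4.npz"));T=Ro.from_euler("xyz",p["tr"],degrees=True).as_matrix();o=p["tp"]
print(p["intrinsics"].round(1).tolist())
f=lambda X:((S.T@(X-C)).round(1),(T.T@(X-o)).round(1))
for uv in[(196,4),(437,4),(238.5,303.5),(399,303.5)]: print(uv,f(ray(p,uv,2,10)))
X=o+T@[100,.5,7.7];print("pred tip px",proj(p,X),"pred barrel",proj(p,o+T@[58,.5,7.7-9]))
```

```text
[[369.3, 0.0, 321.2], [0.0, 369.3, 241.7], [0.0, 0.0, 1.0]]
(196, 4) (array([-53. ,  72.4,  10. ]), array([124.7, -55.7,  62.2]))
(437, 4) (array([54.1, 72. , 10. ]), array([124.6,  51.4,  62.4]))
(238.5, 303.5) (array([-53.4, -96.8,  10. ]), array([-39.5, -55.8, 103. ]))
(399, 303.5) (array([ 54.2, -97.3,  10. ]), array([-39.7,  51.9, 103.3]))
pred tip px [323.06444047  31.57783462] pred barrel [323.15767261 167.18695883]
```

```bash
cat > fit2.py <<'E'
import io,contextlib
with contextlib.redirect_stdout(io.StringIO()):
    from fit import *
p4=dict(np.load("w4.npz"))
L4=[(-55,-100,10,(238.5,303.5)),(55,-100,10,(399,303.5))]
E4=[(-55,(196,4)),(55,(437,4))]
def tp(pp,d): # camera moved by d in world
    k=dict(pp);k["t"]=pp["t"]-pp["R"]@d;return k
def res2(q):
    a=tp(p,q[4:7]);b=tp(p4,q[7:10]);o=[]
    for x,y,z,uv in L:
        z={'t':q[3]+42,'b':q[3]-22,'h':q[3]}.get(z,z); o.append(proj(a,W(q,x,y,z))-uv)
    for x,y,z,uv in L4: o.append(proj(b,W(q,x,y,z))-uv)
    for x,uv in E4:
        X=ray(b,uv,2,10);w=np.radians(q[2]);o.append([((X[:2]-q[:2])@[np.cos(w),np.sin(w)]-x)/.45,0])
    return np.r_[np.ravel(o),q[4:]/3]
r=least_squares(res2,[607,-112,-13.3,64]+[0]*6);print(r.x.round(2));print(r.fun.reshape(-1,2).round(1).tolist())
E
python3 fit2.py
```

```text
[ 6.0757e+02 -1.1381e+02 -1.3690e+01  6.2240e+01  1.1000e-01 -3.8000e-01
  1.9100e+00 -1.1000e-01  3.8000e-01  4.4400e+00]
[[0.2, -0.4], [-0.1, -0.1], [-1.1, 0.0], [0.4, -0.0], [0.5, 0.4], [0.1, -0.7], [-0.6, -0.5], [-0.3, -0.3], [0.7, 1.3], [-0.3, -0.3], [0.3, 0.7], [0.1, 0.2], [-0.1, -0.3], [0.5, 0.0], [-0.5, 0.0], [0.0, -0.1], [0.6, -0.0], [0.1, 1.5]]
```

The base centreline sits 2.5 mm from the spindle axis in tool y, and the two are parallel. I correct that, touch the face lightly slightly above the hole, then slide down.

```bash
python3 -m handwheel '[[-1,0,-0.25,0,0,0,0],[-1,0.4,0,-0.06,0,0,0],[-1,0.4,0,-0.06,0,0,0],[-1,0.4,0,-0.06,0,0,0],[-1,0.3,0,-0.04,0,0,0],[-1,0.34,0,-0.04,0,0,0],[-1,0,0,0,0,0,0],[-1,0,0,0,0,0,0]]'; python3 st.py
```

```text
time: 12.18
tool_pos: [603.6, -128.6, 98.4]
tcp_rot: [179.9, 14.0, 76.2]
ft_force: [-1.2, -4.7, -3.1]
finger_gap: 26.4
grip_force: 89.5
t 12.18 tcp [ -0.2 -15.6  98.4] tip [ 0.6 79.6 66.7] pin [  0.2 -86.3 108.2] axis [ 0.002  0.97  -0.242] F [-0.1 -4.9 -3.1] M [-0.66  0.2  -0.05] gap 26.432800443080065
```

```bash
for i in 1; do python3 -m handwheel '[[-1,0.024,0,0.097,0,0,0],[-1,0,0,0,0,0,0]]' | grep -v g; python3 st.py; python3 -m handwheel '[[-1,0.024,0,0.097,0,0,0],[-1,0,0,0,0,0,0]]' |grep -v g; python3 st.py; python3 -m handwheel '[[-1,0.024,0,0.097,0,0,0],[-1,0,0,0,0,0,0]]' | grep -v g; python3 st.py; python3 -m handwheel '[[-1,0.024,0,0.097,0,0,0],[-1,0,0,0,0,0,0]]' | grep -v g; python3 st.py; done
```

```text
time: 12.35
tool_pos: [603.7, -128.6, 97.6]
tcp_rot: [179.9, 14.0, 76.2]
ft_force: [-1.0, -4.7, -0.3]
t 12.35 tcp [ -0.1 -15.5  97.6] tip [ 0.7 79.6 66. ] pin [  0.2 -86.3 107.3] axis [ 0.003  0.97  -0.242] F [ 0.1 -4.8 -0.3] M [-0.44  0.23  0.04] gap 26.07935764260846
time: 12.52
tool_pos: [603.9, -128.5, 96.8]
tcp_rot: [179.9, 14.0, 76.2]
ft_force: [-0.5, -3.1, -0.4]
t 12.52 tcp [  0.1 -15.4  96.8] tip [ 0.9 79.8 65.2] pin [  0.4 -86.1 106.5] axis [ 0.003  0.97  -0.242] F [ 0.3 -3.2 -0.4] M [-0.45  0.08  0.03] gap 26.464347559369497
time: 12.68
tool_pos: [603.9, -128.4, 95.6]
tcp_rot: [179.9, 14.0, 76.2]
ft_force: [-0.1, -4.2, -0.4]
t 12.68 tcp [  0.1 -15.3  95.6] tip [ 0.9 79.9 64. ] pin [  0.4 -86.1 105.3] axis [ 0.003  0.97  -0.241] F [ 0.9 -4.1 -0.4] M [-0.52  0.04 -0.06] gap 26.280397899309282
time: 12.85
tool_pos: [603.9, -128.4, 94.5]
tcp_rot: [179.9, 14.0, 76.2]
ft_force: [0.3, -4.6, 0.3]
t 12.85 tcp [  0.1 -15.3  94.5] tip [ 0.8 79.9 62.9] pin [  0.4 -86.1 104.2] axis [ 0.003  0.97  -0.242] F [ 1.4 -4.3  0.3] M [-0.46 -0.08  0.01] gap 26.250182562072585
```

```bash
for i in 1; do python3 -m handwheel '[[-1,0.024,0,0.097,0,0,0],[-1,0,0,0,0,0,0]]' >/dev/null; python3 st.py; python3 -m handwheel '[[-1,0.024,0,0.097,0,0,0],[-1,0,0,0,0,0,0]]' >/dev/null; python3 st.py; python3 -m handwheel '[[-1,0.024,0,0.097,0,0,0],[-1,0,0,0,0,0,0]]' >/dev/null; python3 st.py; python3 -m handwheel '[[-1,0.024,0,0.097,0,0,0],[-1,0,0,0,0,0,0]]' >/dev/null; python3 st.py; done
```

```text
t 13.02 tcp [ -0.1 -15.3  93.4] tip [ 0.6 79.9 61.7] pin [  0.2 -86.  103. ] axis [ 0.003  0.97  -0.242] F [ 0.7 -2.6 -1.5] M [-0.47 -0.08 -0.1 ] gap 26.287360348546592
t 13.18 tcp [ -0.6 -14.6  91.8] tip [ 0.1 80.6 60.3] pin [ -0.2 -85.4 101.4] axis [ 0.002  0.971 -0.241] F [ 0.4  0.5 -2. ] M [ 0.24 -0.02 -0.04] gap 26.363857127365517
t 13.35 tcp [ -0.6 -14.7  90.8] tip [ 0.1 80.5 59.3] pin [ -0.2 -85.4 100.4] axis [ 0.002  0.971 -0.241] F [-0.3 -0.1 -2.1] M [ 0.16 -0.04  0.01] gap 26.501403581550225
t 13.52 tcp [ -0.3 -15.   90.2] tip [ 0.4 80.2 58.6] pin [  0.  -85.7  99.8] axis [ 0.002  0.97  -0.241] F [-0.6 -0.1 -2.7] M [ 0.25  0.   -0.03] gap 26.450502824045007
```

The plunger dropped in: Fy went to 0 at about z 61, which matches the vision estimate. I recentre by 2 mm and compress along the axis.

```bash
python3 -m handwheel '[[-1,-0.048,0,-0.194,0,0,0],[-1,0.3,0,0,0,0,0],[-1,0.3,0,0,0,0,0],[-1,0.3,0,0,0,0,0],[-1,0,0,0,0,0,0]]'>/dev/null; python3 st.py;  python3 -m handwheel '[[-1,0.3,0,0,0,0,0],[-1,0.3,0,0,0,0,0],[-1,0,0,0,0,0,0]]' >/dev/null; python3 st.py
```

```text
t 13.93 tcp [ 0.  -6.4 90.4] tip [ 0.8 88.7 58.7] pin [  0.4 -77.2 100.2] axis [ 0.002  0.97  -0.242] F [ 0.2 -3.5 -1.4] M [-0.57  0.14 -0.01] gap 26.52573553331244
t 14.18 tcp [ 0.1 -1.1 89.2] tip [ 0.9 94.  57.4] pin [  0.4 -71.9  98.9] axis [ 0.003  0.97  -0.243] F [-0.8 -7.2 -1. ] M [-0.88  0.2  -0.02] gap 26.244756786869225
```

```bash
python3 -m handwheel '[[-1,0.25,0,0,0,0,0],[-1,0.2,0,0,0,0,0],[-1,0,0,0,0,0,0],[-1,0,0,0,0,0,0]]'>/dev/null; python3 st.py
python3 - <<'E'
import numpy as np
# tool-frame step so that the compressed tip stays put; tip in tool frame (84,0,7.7); rotate by +a about y
for lens in (84,):
    for deg in (2,3):
        a=np.radians(deg);r=np.array([lens,7.7]) # x,z
        R=np.array([[np.cos(a),np.sin(a)],[-np.sin(a),np.cos(a)]])
        print(deg,a.round(4),(r-R@r).round(2))
E
```

```text
t 14.52 tcp [ 0.1  2.5 88.3] tip [ 0.9 97.7 56.5] pin [  0.4 -68.2  98.1] axis [ 0.003  0.97  -0.243] F [ 0.6 -8.3  0.1] M [-1.12  0.33 -0.01] gap 26.411068834806184
2 0.0349 [-0.22  2.94]
3 0.0524 [-0.29  4.41]
```

```bash
python3 -m handwheel '[[-1,0.01,0,0.294,0,0.035,0],[-1,0.01,0,0.294,0,0.035,0],[-1,0.01,0,0.294,0,0.035,0],[-1,0,0,0,0,0,0]]'>/dev/null; python3 st.py; python3 -m handwheel '[[-1,0.01,0,0.294,0,0.035,0],[-1,0.01,0,0.294,0,0.035,0],[-1,0,0,0,0,0,0],[-1,0,0,0,0,0,0]]'>/dev/null; python3 st.py
```

```text
t 14.85 tcp [ 0.1 -0.  79.3] tip [ 1.  97.9 57.8] pin [  0.3 -71.4  81.5] axis [ 0.004  0.99  -0.138] F [-0.6 -8.4  0. ] M [-1.    0.44 -0.04] gap 26.561507664516927
t 15.18 tcp [ 0.1 -0.4 73.6] tip [ 1.  98.8 58.8] pin [  0.4 -71.7  70.9] axis [ 0.004  0.997 -0.071] F [-1.  -8.3 -0.9] M [-1.21  0.43 -0.02] gap 26.467738496305373
```

```bash
python3 -m handwheel '[[-1,-0.013,0,-0.124,0,0.0175,0],[-1,-0.1,0,0,0,0,0],[-1,-0.1,0,0,0,0,0],[-1,0,0,0,0,0,0]]'>/dev/null; python3 st.py; python3 -m handwheel '[[-1,-0.1,0,0,0,0,0],[-1,0,0,0,0,0,0]]'>/dev/null; python3 st.py; python3 -m handwheel '[[-1,-0.1,0,0,0,0,0],[-1,0,0,0,0,0,0]]'>/dev/null; python3 st.py; python3 -m handwheel '[[-1,-0.1,0,0,0,0,0],[-1,0,0,0,0,0,0]]'>/dev/null; python3 st.py
```

```text
t 15.52 tcp [-0.3 -2.1 74.2] tip [ 0.5 97.3 61.1] pin [  0.  -73.5  70.3] axis [ 0.003  0.999 -0.054] F [ 1.  -8.6 -4.7] M [-1.53  0.25 -0.04] gap 26.502322382224854
t 15.68 tcp [-0.3 -2.9 74.2] tip [ 0.5 96.5 61.1] pin [  0.  -74.2  70.3] axis [ 0.003  0.999 -0.054] F [ 0.7 -8.4 -4.4] M [-1.51  0.18 -0.02] gap 26.492083198173514
t 15.85 tcp [-0.3 -3.9 74.3] tip [ 0.5 95.6 61.2] pin [  0.1 -75.2  70.4] axis [ 0.003  0.999 -0.054] F [ 0.8 -7.9 -5.6] M [-1.46  0.19 -0.1 ] gap 26.282733129397574
t 16.02 tcp [-0.3 -4.8 74.3] tip [ 0.5 94.7 61.3] pin [  0.  -76.1  70.4] axis [ 0.003  0.999 -0.053] F [ 0.2 -7.7 -5.2] M [-1.36  0.26 -0.06] gap 26.29802806565644
```

```bash
python3 -m handwheel '[[-1,0,0,0.062,0,-0.0087,0],[-1,-0.1,0,0,0,0,0],[-1,0,0,0,0,0,0]]'>/dev/null; python3 st.py; python3 -m handwheel '[[-1,-0.1,0,0,0,0,0],[-1,0,0,0,0,0,0]]'>/dev/null; python3 st.py; python3 -m handwheel '[[-1,-0.1,0,0,0,0,0],[-1,0,0,0,0,0,0]]'>/dev/null; python3 st.py; python3 -m handwheel '[[-1,-0.1,0,0,0,0,0],[-1,0,0,0,0,0,0]]'>/dev/null; python3 st.py
```

```text
t 16.27 tcp [-0.  -5.4 74.4] tip [ 0.7 93.9 60.5] pin [  0.3 -76.8  71.1] axis [ 0.002  0.998 -0.062] F [-1.3 -6.8 -1.4] M [-0.9   0.43  0.05] gap 26.735693329999947
t 16.43 tcp [-0.1 -6.4 74.4] tip [ 0.7 92.9 60.6] pin [  0.3 -77.8  71.1] axis [ 0.002  0.998 -0.062] F [-0.6 -6.  -1.5] M [-0.83  0.36  0.15] gap 26.226730022898266
t 16.6 tcp [-0.1 -7.4 74.5] tip [ 0.7 92.  60.6] pin [  0.2 -78.7  71.1] axis [ 0.002  0.998 -0.061] F [-1.3 -5.1 -1. ] M [-0.81  0.4   0.11] gap 26.469220113866996
t 16.77 tcp [-0.1 -8.3 74.5] tip [ 0.7 91.1 60.7] pin [  0.2 -79.6  71.2] axis [ 0.002  0.998 -0.061] F [-0.9 -5.7 -0.4] M [-0.71  0.34  0.1 ] gap 26.21699630096219
```

```bash
python3 -m handwheel '[[-1,-0.15,0,0,0,0,0],[-1,-0.1,0,0,0,0,0],[-1,0,0,0,0,0,0]]'>/dev/null; python3 st.py; python3 -m handwheel '[[-1,-0.1,0,0,0,0,0],[-1,0,0,0,0,0,0]]'>/dev/null; python3 st.py; python3 -m handwheel '[[-1,-0.05,0,0,0,0,0],[-1,0,0,0,0,0,0]]'>/dev/null; python3 st.py
```

```text
t 17.02 tcp [ -0.1 -10.6  74.6] tip [ 0.6 88.7 60.8] pin [  0.2 -82.   71.3] axis [ 0.002  0.998 -0.061] F [-1.  -4.9 -1.8] M [-0.59  0.28  0.08] gap 25.963481839343334
t 17.18 tcp [ -0.1 -11.3  74.7] tip [ 0.7 88.  60.9] pin [  0.3 -82.7  71.3] axis [ 0.002  0.998 -0.061] F [-1.3 -5.3 -1. ] M [-0.53  0.3   0.08] gap 26.298373904331275
t 17.35 tcp [ -0.1 -11.6  74.7] tip [ 0.6 87.8 60.9] pin [  0.2 -82.9  71.3] axis [ 0.002  0.998 -0.06 ] F [-1.1 -4.6 -1.1] M [-0.61  0.31  0.06] gap 26.332344499707176
```

```bash
python3 -m handwheel '[[-1,-0.07,0,0,0,0,0],[-1,0,0,0,0,0,0]]'>/dev/null; python3 st.py; python3 -m handwheel '[[-1,-0.05,0,0,0,0,0],[-1,0,0,0,0,0,0]]'>/dev/null; python3 st.py; python3 -m handwheel '[[-1,-0.05,0,0,0,0,0],[-1,0,0,0,0,0,0]]'>/dev/null; python3 st.py
python3 - <<'E'
from h import *
p=snapshot("scene");cv2.imwrite("pics/s5.png",cv2.resize(p["image"][270:400,215:345,::-1],None,fx=4.5,fy=4.5,interpolation=cv2.INTER_CUBIC))
E
```

```text
t 17.52 tcp [ -0.1 -12.2  74.7] tip [ 0.6 87.2 61. ] pin [  0.2 -83.5  71.3] axis [ 0.002  0.998 -0.06 ] F [-1.1 -4.  -2.4] M [-0.47  0.28  0.06] gap 26.3156328192784
t 17.68 tcp [ -0.1 -12.3  74.7] tip [ 0.6 87.  61. ] pin [  0.2 -83.7  71.2] axis [ 0.002  0.998 -0.06 ] F [-0.7 -3.4 -3. ] M [-0.28  0.26  0.1 ] gap 26.09098449839859
t 17.85 tcp [ -0.1 -12.5  74.7] tip [ 0.6 86.9 61.1] pin [  0.2 -83.8  71.2] axis [ 0.002  0.998 -0.059] F [-0.6  1.2 -2.3] M [0.22 0.1  0.08] gap 26.693732918110996
```

View pics/s5.png

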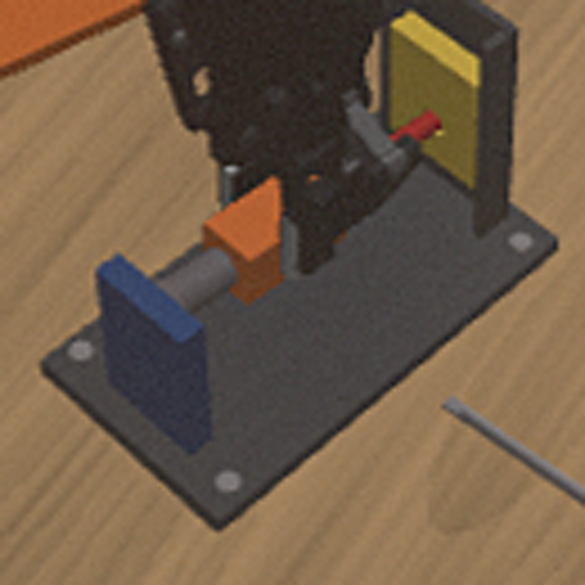

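The scene crop shows the plunger in the yellow block and the pin end inside the blue cheek. Fy jumped from -3.4 to +1.2 N, so the collar has seated. I release now.

```bash
python3 -m handwheel '[[0.2,0,0,0,0,0,0],[0.2,0,0,0,0,0,0],[0.2,0,0,0,0,0,0],[0.2,0,0,0,0,0,0],[0.2,0,0,0,0,0,0],[0.2,0,0,0,0,0,0]]' && python3 st.py && python3 -m handwheel '[[0.2,0,0,-0.5,0,0,0],[0.2,0,0,-1,0,0,0],[0.2,0,0,-2,0,0,0],[0.2,0,0,-3,0,0,0],[0.2,0,0,-4,0,0,0],[0.2,0,0,-4,0,0,0],[0.2,-1,-2,-3,0,0,0],[0.2,-2,-3,0,0,0,0],[0.2,-2,-3,0,0,0,0],[0.2,-2,-3,0,0,0,0],[0.2,0,0,0,0,0,0]]'
python3 - <<'E'
from st import *
p=snapshot("wrist");a=p["image"][:,:,::-1]
q=snapshot("scene");b=cv2.resize(q["image"][255:405,210:360,::-1],(480,480),interpolation=cv2.INTER_CUBIC)
cv2.imwrite("pics/end.png",cv2.resize(np.hstack([a,b]),(800,343)))
for d in(p,q):
    for n in["spindle_mid","pin_tip","plunger_tip","shoulder"]: print(n,[((S.T@(np.array(e["location"])-C)).round(1).tolist(),round(e["conf"],2)) for e in place_of(d,n)][:1])
E
```

```text
time: 18.4
tool_pos: [604.3, -126.3, 74.9]
tcp_rot: [179.9, 3.4, 76.2]
ft_force: [-0.7, -0.2, 0.2]
finger_gap: 51.2
grip_force: 0.0
t 18.4 tcp [  0.  -13.2  74.9] tip [ 0.8 86.2 61.2] pin [  0.4 -84.5  71.5] axis [ 0.002  0.998 -0.06 ] F [-0.6 -0.4  0.2] M [ 0.07 -0.01 -0.01] gap 51.16477937274817
time: 19.32
tool_pos: [478.4, -158.9, 254.2]
tcp_rot: [-180.0, 3.5, 76.1]
ft_force: [-0.3, 0.4, -0.7]
finger_gap: 51.3
grip_force: 0.0
spindle_mid [([4.1, -16.3, 68.1], 0.73)]
pin_tip [([0.7, -81.6, 71.7], 0.87)]
plunger_tip [([179.3, 9.5, -1.3], 0.45)]
shoulder [([2.6, -71.2, 69.2], 0.88)]
spindle_mid [([-0.1, -14.1, 66.1], 0.77)]
pin_tip [([-242.3, 250.7, 6.7], 0.78)]
plunger_tip [([2.7, 85.0, 65.8], 0.49)]
shoulder [([-250.4, 248.1, 13.0], 0.93)]
```

View pics/end.png

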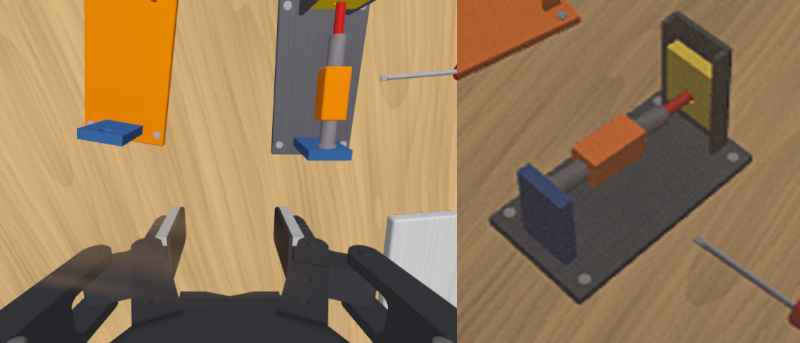

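The spindle spans both cheeks, with the collar against the blue cheek and the plunger in the yellow hole, and the robot is clear. The centre reads about y=-15 mm, as expected for a fitted spindle.

```bash
python3 -c "
from bench import *
print(hand_in())"
```

```text
the job is handed in; nothing more can be done
None
```

The spindle is back in the stand, with the plunger in the yellow block's hole, the pin in the blue cheek and the collar against it under spring load. I let go of it and handed the job in at about 19.5 s; the result of the judging was not shown to me.

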